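# Stow the label roller and shut its case

### The arm

A 6-joint arm with a two-finger parallel gripper is mounted at the origin on the work surface. World frame = base frame: x ahead of the robot, y to its left, z up, the work surface at z = 0. Lengths are in mm, angles in degrees, forces in N, time in s.
With the tool pointing down it reaches from about 350 to 850 mm from the base axis. Payload 8.1 kg.
Tool frame: the origin (TCP) lies between the finger pads; the fingertips stand ahead of it and the grasp point (between the pads) lies 2 mm behind it (nose_length is the z of the fingertips in the tool frame, in mm); z points along the fingers, y is the direction in which the jaws open and shut (so a half turn about z gives the same grasp; the last joint's range is limited). The gripper opens to 85 mm and grips with 20 to 120 N. Pads are 22 mm wide; open, the fingers measure 114 mm over their backs; the gripper's body (76 mm by 85 mm) begins 54 mm behind the grasp point. The pads swing forward as they close: fully open they stand 13 mm farther back than shut.
Start: joints at [-4.893, 7.471, 85.268, -0, 87.261, -4.893], TCP at [600.005, 0.022, 248.292] pointing down, gripper open.
Joint ranges: [-169.43, 169.43], [-51.17, 129.36], [1.28, 143.12], [-76.62, 256.62], [0, 156.53], [-152.29, 152.29]. Speed limits (degrees/s): [136.94, 136.94, 159.86, 180, 180, 180].

### API

Orientations are given as [roll, pitch, yaw] about the fixed x, y, z axes, in that order (R = Rz(yaw) Ry(pitch) Rx(roll)).
In Python, from bench import * gives the robot as it stands.
- The arm moves only by the tool jog_arm, never from a script. Its argument "plan" is a list of rows, each a list of 3 entries, a list of its own where there are three numbers: the turn, a rotation vector about the tool's x, y, z in degrees, then the shift along the tool's x, y, z in m, then the gripper's target within -1 to 1 (fully open at 1, half-way at 0, shut at -1). A call has 1 to 12 rows; each row is the pose to reach, as a shift and turn from the pose commanded when the call began, along the tool's axes at that moment; what a row does not reach only later rows make up. A row lasts 1/8 s, in which the tool goes at most 62.5 mm and 10.7 degrees, less where a joint would pass 70% of its speed; a pose out of reach is approached as far as the arm can. A call with a gripper value outside its range is refused whole. The fingers move at their own pace and stop on an object; "force" is the grip in N (left out, the last holds). Time passes only in rows, so rows that repeat a pose let the fingers close. It gives the time, the measured TCP pose, the force and the opening at its end, in the units of the state.
- sense(): the state, without advancing time (a new reading comes with each control period).
- snapshot(name): name is "scene" or "side" or "wrist"; returns (picture, depth): 400x640x3 uint8, blue, green, red; 400x640 float32, mm along the optical axis (not along the pixel's ray), 0 where there is no reading.
- camera_info(name): a dict with "fov_y" (degrees; the focal length in pixels is half the picture's height over the tangent of half this angle, whatever the lens; pixels are square), "cx", "cy" (the principal point, pixels), "origin" and "orientation" of the camera in the world. Camera axes: x right, y down, z forward; pixel columns grow to the right and rows downward; lengths in mm; the calibration is good to about 2 mm. A picture is of the moment at which its call begins: read the wrist's pose just before it. camera_info takes no time and is no camera call; for the wrist camera it gives the pose at the moment of the call.
- hand_in(): hands the job in, once; it reports no verdict.
The state is a dict: "time": time; "joint_pos": joint angles; "qd": joint speeds; "joint_efforts": joint torques, N m; "tool_pos": TCP position; "tcp_rot": TCP orientation; "ft_force": force on the tool from outside, world axes, zero at the start; "wrist_torque": the same for the moment, N m; "finger_gap": finger opening in mm.
Only numpy, scipy, OpenCV 4.12 (cv2) and the standard library are available. Lean on these libraries where they do the work, as an engineer would, in place of code of your own. Each camera call takes 0.05 s, during which the arm holds its last target.

### The job

Put the label roller away at the end of packing: pull it straight forward out of its two spring clips and lay it in the two yellow saddles in the blue case without dropping it. Then swing the red grip at the knee of the case's folding lid stay up and forward past centre to unlock it, and lower the lid gently until it is fully shut. Leave the other things on the bench where they are.

Things in the scene. Friction and masses are not known exactly. Their poses are not given: they have to be found in the camera images.
- roller_center (a point): Label roller, loose, 0.25 kg: black rubber barrel 44 mm across, 100 mm long, on a round wooden bar 22 mm across, 220 mm long over all. The point is the barrel's centre; y runs along the bar (x and z turn as it rolls). It starts level in the two clips; the middle of the barrel is free all round (fingers go in front and behind).
- clip_mid (a point): Point on the seated bar's axis midway between the two spring clips, 95 mm above the bench. -x is forward, the way the clips open; y runs along the bar, z up. The two steel clips, 14 mm wide, sit 80 mm either side along y. Together they let go at about 8 to 15 N of level pull and are clear of the bar after 40 mm of travel forward.
- stand: Fixed stand that carries the clips; origin on the bench below clip_mid, same axes. Two grey posts 34 mm wide and 125 mm high, at 80 mm either side, their fronts 23 mm behind the bar's axis; base plate 12 mm thick, 250 mm along y, reaching 45 mm forward of the bar's axis.
- saddle_mid (a point): Centre of the roller when it lies in the two yellow V saddles in the blue case, 38 mm above the bench. y runs along the bar, z up, +x points to the lid's hinge. The saddles, 14 mm wide, lie 80 mm either side along y and carry the wooden bar; each V catches it 20 mm to either side, and its upper edges are level with the bar's axis.
- case: Blue open case with lid, fixed; origin under its centre on the bench, axes as saddle_mid. 220 (x) by 290 (y) by 75 mm high, walls and floor 5 mm. The saddles' line lies 45 mm forward (-x) of the centre: 60 mm from the inside of the front wall and 155 mm from the lid's hinge.
- lid_hinge (a point): Middle of the lid's hinge axis at the rear rim of the case, 79 mm above the bench. The axis runs along this frame's y; -x is towards the front of the case, z up.
- lid (a joint): Lid angle in rad: 0 is fully shut, about 1.45 as locked open by the stay. The lid is a blue plate 220 mm from hinge to edge, 290 wide, 8 mm thick; its underside meets the hinge axis. Once unlocked it stays where it is left (stiff hinge) and is lowered by pushing its outer face near the edge with 1 to 6 N.
- lid_edge (a point): Middle of the lid's free edge, on its outer face, 220 mm from the hinge. z is the outward normal of the lid, -x points from the hinge to the edge.
- stay_grip (a point): Centre of the red round grip at the knee of the steel folding stay, on the left (+y) side of the case: 18 mm across and 44 mm long along the case's y, standing out 57 to 101 mm from the case's side wall on a rod, clear of the lid's side; it starts 116 mm above the bench. It swings up and forward (-x) on an arc of 106 mm radius about stay_pivot to unlock; a few newtons.
- stay_pivot (a point): Point on the axis (along y of the case) of the stay's lower pivot, fixed to the case, level along y with the red grip. x, y, z as for saddle_mid.
- stay_knee (a joint): Bend of the stay's knee in rad: 0 is locked, 0.16 is dead straight (on centre), more is unlocked. It grows about twice as much as the red grip's arc angle about stay_pivot. While it is locked the lid cannot be lowered; as the lid is lowered the knee folds on by itself to about 2.85.
- tape_roll: brown tape roll lying in the rear of the case, 66 mm across, 30 high; bystander; origin at the centre of its underside.
- label_box: white paper box, 50 x 75 x 40 mm, in the rear of the case; bystander; origin at the centre of its underside.
- gel_bottle: green pump bottle, 64 mm across, 182 high, behind; bystander; origin at the centre of its underside.
- spray_bottle: white spray bottle with blue head, 72 mm across, 210 high, behind; bystander; origin at the centre of its underside.
- parcel: closed cardboard parcel, 110 x 90 x 50 mm, near the robot on the left; bystander; origin at the centre of its underside.
- tape_roll2: white tape roll lying flat near the robot, 90 mm across, 25 high; bystander; origin at the centre of its underside.
- scanner: grey hand scanner with black handle, 170 x 60 x 36 mm, left on the bench; bystander; origin at the centre of its underside.
- roller: The same roller as roller_center, its origin at the same point.

How it is judged (in metres and radians):
On the way, in this order (a step that is already met when the one before it is completed fails the run):
1. the roller has been pulled forward out of both clips (x of roller_center in the frame of clip_mid below -0.04 m and z of roller_center in the frame of clip_mid below 0.06 m and distance between roller_center and clip_mid below 0.12 m).
2. the roller lies released in both saddles, with the lid still up (x of roller_center in the frame of saddle_mid between -0.01 and 0.01 m and y of roller_center in the frame of saddle_mid between -0.022 and 0.022 m and z of roller_center in the frame of saddle_mid between -0.006 and 0.006 m and angle between the y axis of roller_center and the y axis of saddle_mid, either way round below 0.1 rad and contact force between roller and the fingers below 0.1 N and value of joint lid above 1.2 rad), for 0.2 s.
3. the stay is unlocked, with the lid still raised (value of joint stay_knee above 0.5 rad and value of joint lid above 0.9 rad), for 0.05 s.
At the end, for the whole second after the job is handed in: The roller lies in both saddles (centre within 10 mm across, 22 mm along and 6 mm in height of the saddles' middle, bar parallel within 0.1 rad), at rest, and the lid is shut (below 0.045 rad, its edge within 10 mm) (x of roller_center in the frame of saddle_mid between -0.01 and 0.01 m and y of roller_center in the frame of saddle_mid between -0.022 and 0.022 m and z of roller_center in the frame of saddle_mid between -0.006 and 0.006 m and angle between the y axis of roller_center and the y axis of saddle_mid, either way round below 0.1 rad and value of joint lid below 0.045 rad and linear speed of roller below 0.03 m/s); the robot touches nothing.
It fails at once if the roller is let go or thrown so that it flies or falls (not held, faster than 0.6 m/s) (linear speed of roller above 0.6 m/s and contact force between roller and the fingers below 0.05 N).
It fails at once if the lid is slammed (closing faster than 2.5 rad/s) (velocity of joint lid below -2.5 rad/s).
It fails at once if a bystander is disturbed (moved more than 40 mm) (distance of any of tape_roll, label_box, gel_bottle, spray_bottle, parcel, tape_roll2, scanner from where it was at the start of the episode above 0.04 m).
It also fails if it takes over 72 s, if anything falls off the work surface, if the arm or the gripper's body presses on something with over 40 N, if the wrist force passes 120 N, or if a joint passes its speed limit or range.

## Working session

There is one attempt and no reset: what is moved stays moved. The work goes in short steps, Python scripts to look and compute and a tool call to move; the robot and the scene stay as the last step left them, time stands still between calls to the robot, and variables do not carry over. Pictures are saved under pics/ and viewed, and the job is handed in when it is done.

Besides the shell and the picture viewer there is one more tool, called after ">>>" as a command line: name --argument value ..., lists and objects as JSON in quotes. jog_arm: Moves the arm, as the interface text tells. Its arguments: {"type":"object","properties":{"plan":{"type":"array","items":{"type":"array"}},"force":{"type":"number"}},"required":["plan"]}

```bash
mkdir -p pics; ls; cat > h.py <<'E'
from bench import *
import numpy as np, cv2
from scipy.spatial.transform import Rotation as R
def snap(n,f):
    ci=camera_info(n); p,d=snapshot(n); cv2.imwrite('pics/%s.png'%f,p); np.savez('pics/%s.npz'%f,d=d,fov=ci['fov_y'],cx=ci['cx'],cy=ci['cy'],o=ci['origin'],r=ci['orientation']); return p,d
def world(f,u,v,depth=None):
    z=np.load('pics/%s.npz'%f); fl=200/np.tan(np.radians(float(z['fov'])/2))
    D=z['d'][int(round(v)),int(round(u))] if depth is None else depth
    p=np.array([(u-z['cx'])/fl*D,(v-z['cy'])/fl*D,D])
    o=z['r']
    M=R.from_euler('xyz',o,degrees=True).as_matrix() if np.size(o)==3 else np.array(o).reshape(3,3)
    return M@p+z['o']
E
python3 - <<'E'
from h import *
print(sense())
for n in('scene','side','wrist'):
    print(camera_info(n)); snap(n,n+'0')
import bench; print([x for x in dir(bench) if x[0]!='_'])
E
```

```text
pics
{'time': 0.0, 'joint_pos': array([-4.89234627e+00,  7.51602218e+00,  8.53288369e+01,  1.73729875e-03,
        8.72615106e+01, -4.89139986e+00]), 'qd': array([ 0.0142072 , -0.04680475,  0.02208745, -0.04363318, -0.08215235,
        0.0261504 ]), 'joint_efforts': array([-1.90700346e-03, -5.69404185e+01, -5.00557995e+01, -2.19391650e-04,
        1.44415747e-02,  7.24149572e-05]), 'tool_pos': array([5.99485828e+02, 8.43951428e-02, 2.47239113e+02]), 'tcp_rot': array([-1.79894166e+02, -1.07986940e-02,  8.99989590e+01]), 'ft_force': array([-0.11349995, -1.09188814,  0.95382815]), 'wrist_torque': array([ 0.03678673,  0.03029998, -0.0427955 ]), 'finger_gap': 85.22703078583199}
{'fov_y': 55.41552793854737, 'cx': 319.93221279363735, 'cy': 204.86903379916666, 'origin': array([1072.34676555,  299.40001054, 1053.2182074 ]), 'orientation': array([-1.47239416e+02,  9.23354147e-02,  1.09715226e+02])}
{'fov_y': 46.245150355342744, 'cx': 313.7662498164235, 'cy': 202.83115665295077, 'origin': array([ 404.76499968, -998.71508611, 1280.94361388]), 'orientation': array([-1.35633043e+02,  4.71872663e-02, -8.94978055e+00])}
{'fov_y': 62.34057696258629, 'cx': 315.2047620505067, 'cy': 196.88888968804932, 'origin': array([599.14336023,  78.6437193 , 372.94770002]), 'orientation': array([ 1.62324919e+02,  3.39288170e-02, -1.11992956e-02])}
['PlanningError', 'camera_info', 'hand_in', 'nose_length', 'sense', 'snapshot']
```

View pics/scene0.png

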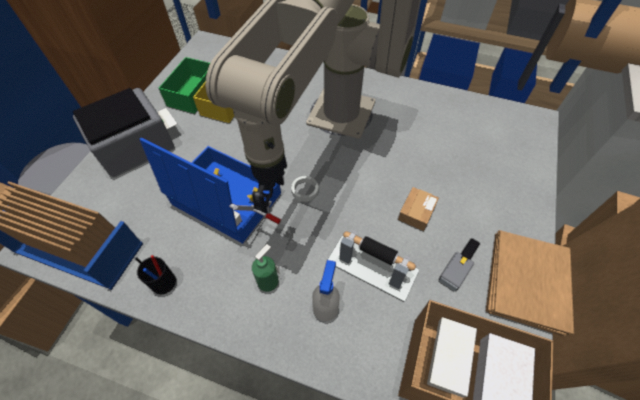

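View pics/side0.png

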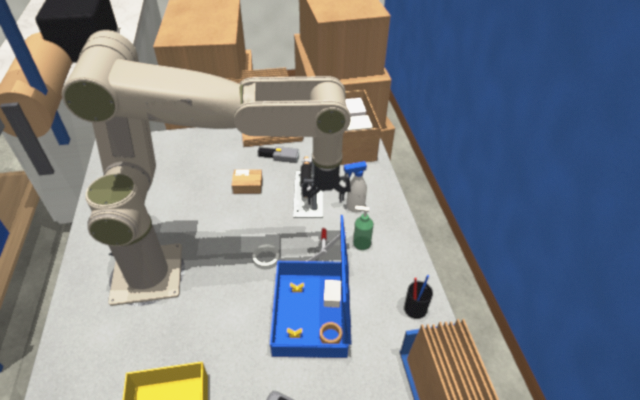

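View pics/wrist0.png

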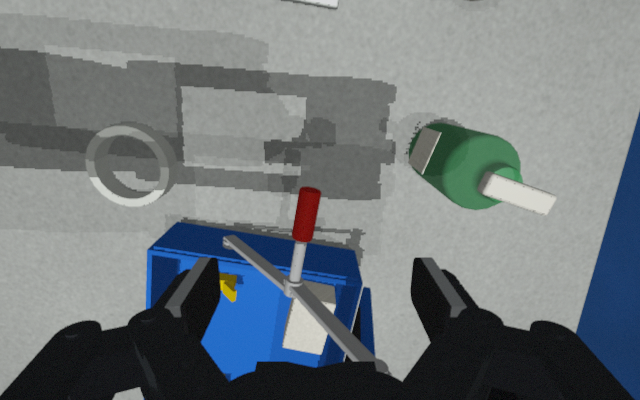

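The scene view shows the stand at about (380,255), the case at (215,200) and the red grip near (270,217). I'll enlarge the parts I need to measure.

```bash
python3 - <<'E'
import cv2
a=cv2.imread('pics/scene0.png'); b=cv2.imread('pics/side0.png')
cv2.imwrite('pics/c1.png',cv2.resize(a[220:310,320:430],None,fx=7,fy=6.5,interpolation=cv2.INTER_CUBIC))
cv2.imwrite('pics/c2.png',cv2.resize(a[130:250,130:290],None,fx=5,fy=5,interpolation=cv2.INTER_CUBIC))
cv2.imwrite('pics/c3.png',cv2.resize(b[210:360,260:360],None,fx=4,fy=4,interpolation=cv2.INTER_CUBIC))
E
```

```text
(no output)
```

View pics/c1.png

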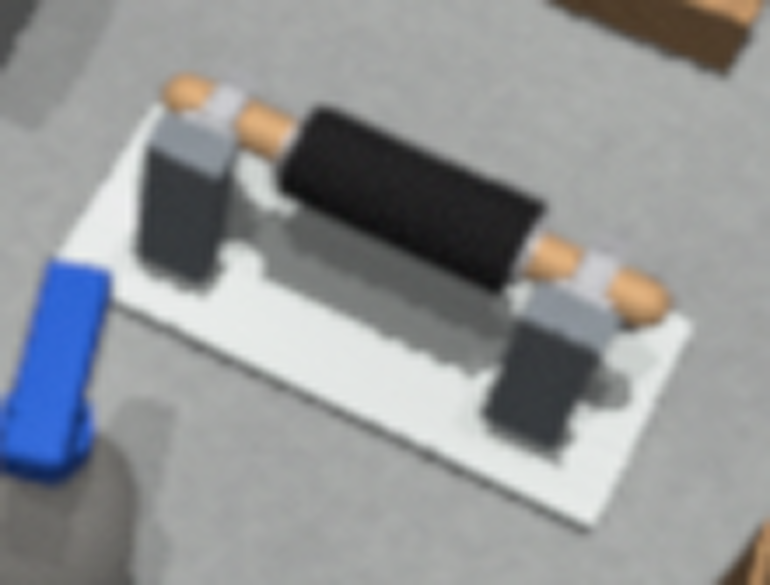

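View pics/c2.png

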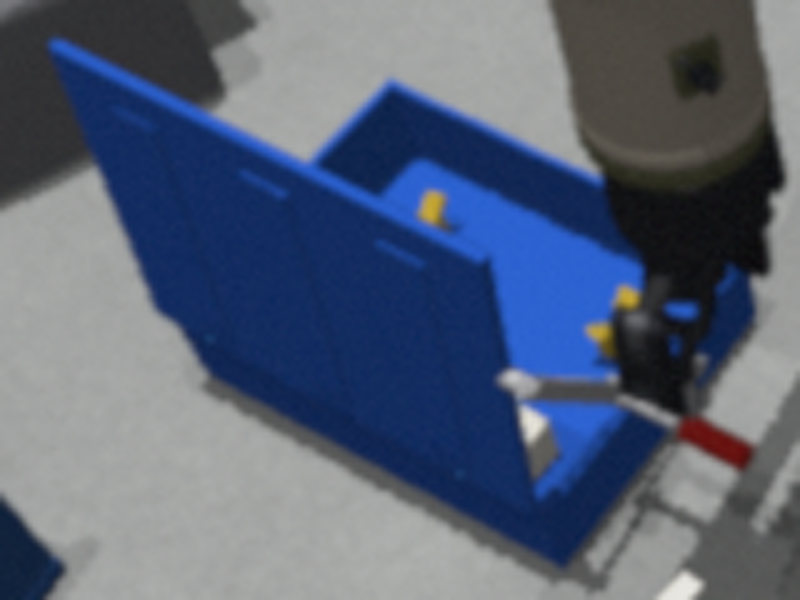

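View pics/c3.png

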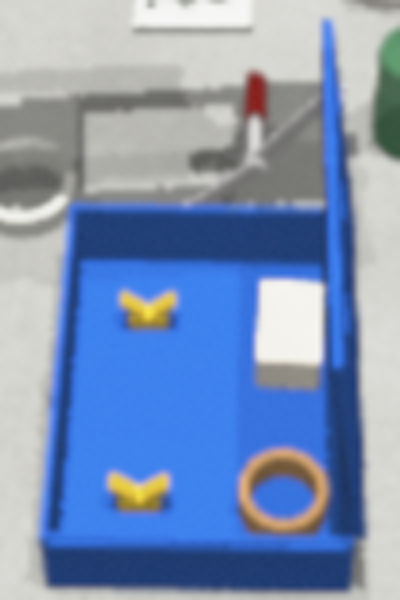

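```bash
cat >> h.py <<'E'
def cloud(f):
    z=np.load('pics/%s.npz'%f); fl=200/np.tan(np.radians(float(z['fov'])/2)); D=z['d']
    v,u=np.mgrid[0:400,0:640]
    p=np.stack([(u-z['cx'])/fl*D,(v-z['cy'])/fl*D,D],-1)
    return p@R.from_euler('xyz',z['r'],degrees=True).as_matrix().T+z['o']
def sel(f,box,lo,hi):
    im=cv2.imread('pics/%s.png'%f); hsv=cv2.cvtColor(im,cv2.COLOR_BGR2HSV)
    m=cv2.inRange(hsv,np.array(lo),np.array(hi))>0
    k=np.zeros_like(m); u0,v0,u1,v1=box; k[v0:v1,u0:u1]=1
    P=cloud(f); return P[m&k&(P[...,2]>-1e9)], P
E
python3 - <<'E'
from h import *
pr=lambda n,p:print(n,len(p),np.median(p,0).round(1),p.min(0).round(0),p.max(0).round(0))
w,P=sel('scene0',(335,225,425,275),(5,90,100),(25,255,255)); 
for n,b in(('woodL',(335,225,365,250)),('woodR',(392,245,420,275))):
    pr(n,sel('scene0',b,(5,90,100),(25,255,255))[0])
b,_=sel('scene0',(355,232,402,268),(0,0,0),(180,255,50)); b=b[b[:,2]>85]; pr('barrel',b)
for n,bx in(('sadL',(285,275,312,300)),('sadR',(280,320,310,345))):
    pr(n,sel('side0',bx,(20,120,120),(35,255,255))[0])
pr('redscene',sel('scene0',(260,205,285,228),(0,150,60),(8,255,255))[0])
pr('redside',sel('side0',(315,225,332,245),(0,150,60),(8,255,255))[0])
pr('redwrist',sel('wrist0',(285,180,330,250),(0,150,60),(8,255,255))[0])
for f,u,v,n in(('scene0',380,283,'plate'),('side0',264,346,'near front wall'),('side0',277,262,''),('side0',346,343,''),('scene0',142,139,'lid edge far'),('scene0',226,182,'lid edge near'),('scene0',208,131+17,'cornerfrontfar'),('scene0',280,185,'cfn')):
    print(n,u,v,world(f,u,v).round(1))
E
```

```text
woodL 57 [568.  223.7 103. ] [556. 188.  98.] [579. 236. 107.]
woodR 70 [594.8 381.7 103.4] [584. 346.  96.] [606. 397. 107.]
barrel 501 [588.6 292.9 112. ] [560. 242.  86.] [1072.  340. 1053.]
sadL 52 [ 481.6 -150.7   28.3] [ 405. -999.   14.] [ 500. -142. 1281.]
sadR 65 [ 453.1 -308.6   28.7] [ 437. -314.   10.] [ 472. -298.   44.]
redscene 61 [595.6 -16.2 122.6] [588. -38. 110.] [602.   3. 129.]
redside 29 [589.1 -25.9 124.8] [582. -40. 120.] [596. -10. 130.]
redwrist 1026 [591.4 -15.4 123.4] [579. -40. 112.] [603.  79. 373.]
plate 380 283 [635.8 324.2  13.2]
near front wall 264 346 [ 362.  -318.6   -3.9]
 277 262 [429.5 -80.8  79.9]
 346 343 [ 592.8 -381.    63.3]
lid edge far 142 139 [ 578.2 -381.3  297.7]
lid edge near 226 182 [ 626.7 -108.3  292.4]
cornerfrontfar 208 148 [ 387.6 -352.5   68.2]
cfn 280 185 [405.3 -85.7   0.6]
```

```bash
python3 - <<'E'
from h import *
from scipy.optimize import least_squares
print('nose',nose_length)
W=np.vstack([sel('scene0',b,(5,90,100),(25,255,255))[0] for b in((335,225,365,250),(392,245,420,275))])
B,_=sel('scene0',(355,232,402,268),(0,0,0),(180,255,50)); B=B[(B[:,2]>95)&(B[:,2]<125)]
def res(p,Q,r):
    x,y,z,a,t=p; d=np.array([-np.sin(a),np.cos(a),t]); d/=np.linalg.norm(d)
    q=Q-[x,y,z]; return np.linalg.norm(q-np.outer(q@d,d),axis=1)-r
f=lambda p:np.r_[res(p,B,22),res(p,W,11),(p[1]-290)*1e-3]
s=least_squares(f,[582,290,95,-.17,0],loss='soft_l1',f_scale=2)
print('axis pt',s.x[:3].round(1),'yaw',np.degrees(s.x[3]),s.x[4],np.abs(f(s.x)).mean())
d=np.array([-np.sin(s.x[3]),np.cos(s.x[3]),0])
print('barrel along', np.percentile((B-s.x[:3])@d,[0,2,50,98,100]), 'wood',np.percentile((W-s.x[:3])@d,[0,2,98,100]))
# red grip
G=np.vstack([sel('wrist0',(285,180,330,250),(0,150,60),(8,255,255))[0],sel('scene0',(260,205,285,228),(0,150,60),(8,255,255))[0]]); G=G[(G[:,2]<140)]
f=lambda p:np.r_[res(p,G,9),(p[1]+18)*1e-3]
s=least_squares(f,[592,-18,116,-.17,0],loss='soft_l1',f_scale=2); d=np.array([-np.sin(s.x[3]),np.cos(s.x[3]),0])
print('grip',s.x.round(3),np.percentile((G-s.x[:3])@d,[0,2,50,98,100]))
im=cv2.imread('pics/wrist0.png'); cv2.imwrite('pics/c4.png',cv2.resize(im[170:400,130:420],None,fx=2.7,fy=2.6,interpolation=cv2.INTER_CUBIC))
# case: blue in cloud top rims
P=cloud('side0'); hsv=cv2.cvtColor(cv2.imread('pics/side0.png'),cv2.COLOR_BGR2HSV)
m=(cv2.inRange(hsv,np.array((100,150,40)),np.array((130,255,255)))>0)
m[:, :265]=0;m[:,352:]=0;m[:210]=0
q=P[m]; q=q[(q[:,2]>68)&(q[:,2]<82)]
r=cv2.minAreaRect(q[:,:2].astype(np.float32)); print(len(q),r,cv2.boxPoints(r))
E
```

```text
nose 17.0
axis pt [577.8 292.2  93.6] yaw -9.540587813077622 0.0008494859397336173 1.357844887614495
barrel along [-47.51920399 -44.79754509   0.90160584  45.75981005  48.64930682] wood [-105.83300472 -103.46422196  104.51819585  106.27186387]
grip [ 5.92900e+02 -9.39900e+00  1.15502e+02 -1.80000e-01 -3.00000e-03] [-30.34073528 -28.82627612  -6.27636831  13.39076511  13.59857355]
515 ((512.0584106445312, -236.7777862548828), (296.2576904296875, 216.70462036132812), 80.41322326660156) [[ 380.54974  -364.79282 ]
 [ 594.22797  -400.88306 ]
 [ 643.5671   -108.76276 ]
 [ 429.88885   -72.672516]]
```

View pics/c4.png

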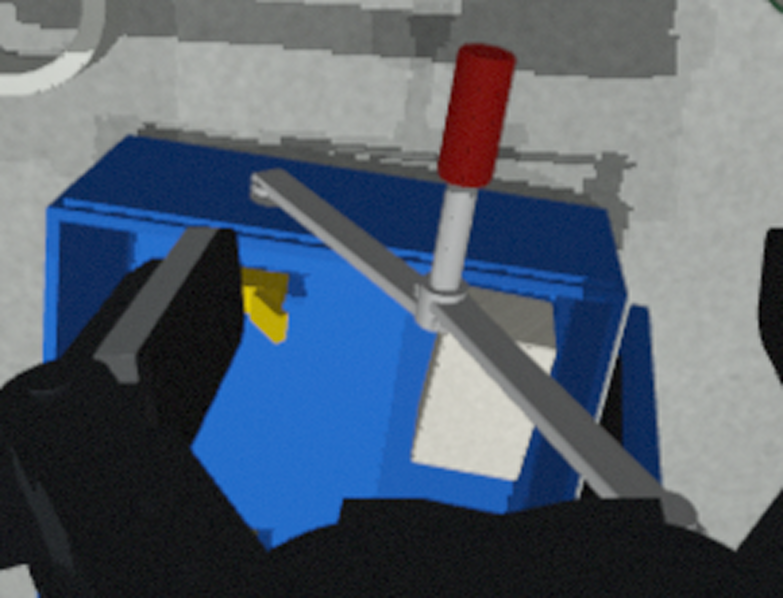

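```bash
python3 - <<'E'
from h import *
for f,pts in(('wrist0',[(228,241),(230,239),(293,285),(290,289),(370,365),(378,360)]),('scene0',[(328,275),(322,300),(326,308),(264,268),(264,253),(418,208),(305,188)])):
    for u,v in pts: print(f,u,v,world(f,u,v).round(1))
E
```

```text
wrist0 228 241 [504.6 -75.4  46.7]
wrist0 230 239 [506.  -74.6  43.3]
wrist0 293 285 [579.7 -81.  123.3]
wrist0 290 289 [577.1 -84.6 123.9]
wrist0 370 365 [613.4  10.5 303.9]
wrist0 378 360 [639.9 -88.1 199.9]
scene0 328 275 [739.4 198.9 207.4]
scene0 322 300 [777.2 197.5 132.6]
scene0 326 308 [783.6 210.6 102.5]
scene0 264 268 [745.7  25.4 127. ]
scene0 264 253 [726.3  23.7 177.8]
scene0 418 208 [373.  371.7  49.5]
scene0 305 188 [388.   -1.3  -0. ]
```

>>> jog_arm --plan '[[[0,0,5],[0.06,-0.005,0.02],1],[[0,0,9.5],[0.12,-0.01,0.04],1],[[0,0,9.5],[0.18,-0.015,0.04],1],[[0,0,9.5],[0.24,-0.022,0.04],1],[[0,0,9.5],[0.292,-0.022,0.04],1],[[0,0,9.5],[0.292,-0.022,0.04],1],[[0,0,9.5],[0.292,-0.022,0.04],1],[[0,0,9.5],[0.292,-0.022,0.04],1]]' --force 60

```text
time: 1.15
tool_pos: [578.2, 290.7, 208.1]
tcp_rot: [-180.0, 0.0, 80.4]
ft_force: [0.7, -0.2, 0.2]
finger_gap: 85.9
```

```bash
python3 - <<'E'
from h import *
snap('wrist','w1')
E
```

```text
(no output)
```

View pics/w1.png

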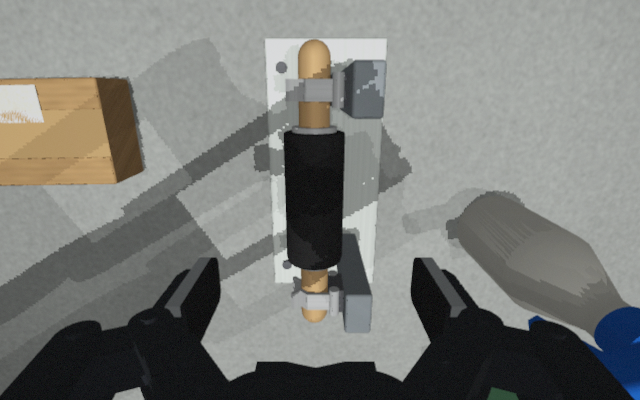

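The roller runs straight down the picture, from (314,40) to (314,320), centred between the fingers at u≈315. I'll descend and grip.

```bash
python3 - <<'E'
from h import *
for u,v in((315,133),(315,262),(315,42),(315,318),(315,196)): print(world('w1',u,v).round(1))
E
```

```text
[586.2 342.  109.4]
[570.7 250.  115.9]
[595.7 397.8 102.4]
[561.1 193.5 105.4]
[579.2 300.2 115.4]
```

>>> jog_arm --plan '[[[0,0,0],[0.001,0,0.03],1],[[0,0,0],[0.001,0,0.06],1],[[0,0,0],[0.001,0,0.09],1],[[0,0,0],[0.001,0,0.11],1],[[0,0,0],[0.001,0,0.117],1],[[0,0,0],[0.001,0,0.117],1],[[0,0,0],[0.001,0,0.117],1]]'

```text
time: 2.08
tool_pos: [579.1, 293.4, 92.9]
tcp_rot: [179.9, -0.1, 80.5]
ft_force: [-0.4, -1.0, 0.2]
finger_gap: 85.3
```

>>> jog_arm --plan '[[[0,0,0],[0,0,0],-1],[[0,0,0],[0,0,0],-1],[[0,0,0],[0,0,0],-1],[[0,0,0],[0,0,0],-1],[[0,0,0],[0,0,0],-1],[[0,0,0],[0,0,0],-1],[[0,0,0],[0,0,0],-1],[[0,0,0],[0,0,0],-1]]' --force 60

```text
time: 3.08
tool_pos: [578.2, 293.2, 91.8]
tcp_rot: [180.0, -0.0, 80.5]
ft_force: [-2.2, 0.9, 4.6]
finger_gap: 42.4
```

>>> jog_arm --plan '[[[0,0,0],[0,-0.006,0],-1],[[0,0,0],[0,-0.012,0],-1],[[0,0,0],[0,-0.018,0],-1],[[0,0,0],[0,-0.024,0],-1],[[0,0,0],[0,-0.03,0],-1],[[0,0,0],[0,-0.037,0],-1],[[0,0,0],[0,-0.044,0],-1],[[0,0,0],[0,-0.052,0],-1],[[0,0,0],[0,-0.06,0],-1],[[0,0,0],[0,-0.068,0],-1],[[0,0,0],[0,-0.072,0],-1],[[0,0,0],[0,-0.072,0],-1]]'

```text
time: 4.58
tool_pos: [506.9, 305.0, 91.3]
tcp_rot: [180.0, -0.0, 80.5]
ft_force: [-0.3, 0.2, -2.6]
finger_gap: 42.6
```

```bash
python3 - <<'E'
from h import *
snap('wrist','w2'); snap('scene','s2')
print(sense()['tool_pos'],sense()['ft_force'],sense()['finger_gap'])
E
```

```text
[507.35219428 304.89504648  91.40016525] [ 0.49094174 -0.22589266 -1.39242396] 42.48196721048292
```

View pics/w2.png

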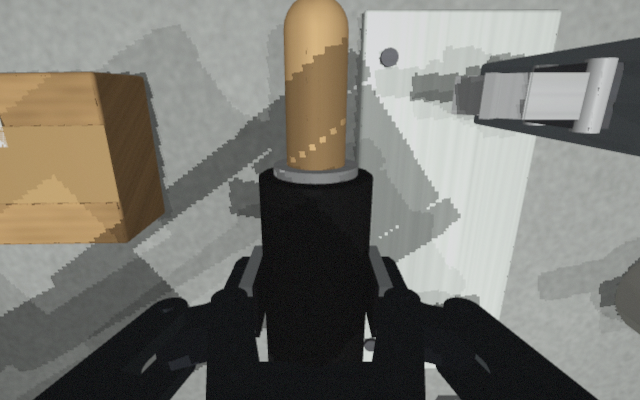

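View pics/s2.png

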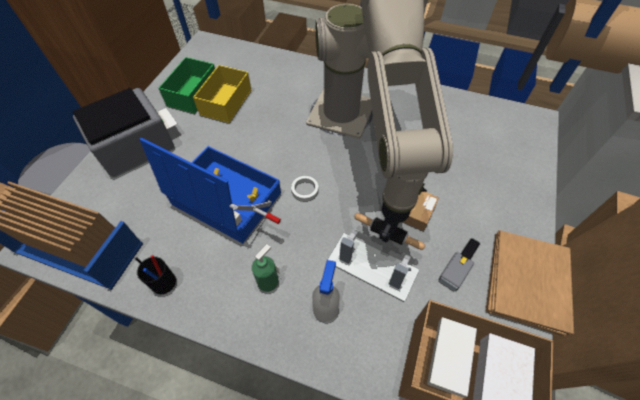

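The roller is held level at (395,232), clear of both clips, and the saddles at (216,172) and (253,195) are now unobstructed. I'll remeasure the saddles.

```bash
python3 - <<'E'
from h import *
im=cv2.imread('pics/s2.png'); cv2.imwrite('pics/c5.png',cv2.resize(im[140:250,180:290],None,fx=6,fy=5.4,interpolation=cv2.INTER_CUBIC))
M=[]
for f,bs in(('s2',((208,162,228,182),(242,185,266,206))),('side0',((285,275,312,300),(280,320,310,345)))):
  for b in bs:
    q,_=sel(f,b,(20,120,120),(35,255,255)); q=q[(q[:,2]<60)&(q[:,2]>2)]; m=(q.min(0)+q.max(0))/2
    print(f,len(q),q.mean(0).round(1),m.round(1),q.min(0).round(),q.max(0).round())
E
```

```text
s2 14 [ 445.2 -300.1   32.7] [ 444.3 -300.4   32.4] [ 438. -306.   25.] [ 450. -295.   40.]
s2 40 [ 482.4 -144.2   28.9] [ 485.6 -145.2   26.9] [ 466. -152.   14.] [ 505. -138.   40.]
side0 51 [ 482.1 -150.5   27.3] [ 482.6 -149.9   28.9] [ 465. -158.   14.] [ 500. -142.   44.]
side0 65 [ 453.4 -307.8   28. ] [ 454.3 -305.9   26.9] [ 437. -314.   10.] [ 472. -298.   44.]
```

View pics/c5.png

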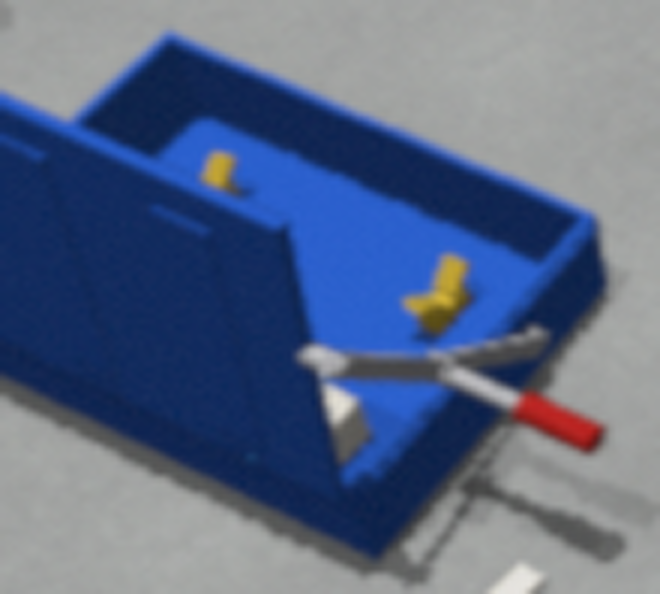

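>>> jog_arm --plan '[[[0,0,0],[0,-0.01,-0.03],-1],[[0,0,0],[0,-0.02,-0.06],-1],[[0,0,0],[0,-0.02,-0.09],-1],[[0,0,0],[0,-0.02,-0.12],-1],[[0,0,0],[0,-0.02,-0.12],-1]]'

```text
time: 5.3
tool_pos: [489.4, 309.0, 214.5]
tcp_rot: [179.7, -0.2, 80.5]
ft_force: [1.7, 1.0, -3.0]
finger_gap: 42.6
```

>>> jog_arm --plan '[[[0,0,0],[-0.025,0.003,0],-1],[[0,0,0],[-0.07,0.009,0],-1],[[0,0,0],[-0.12,0.015,0],-1],[[0,0,0],[-0.17,0.022,0],-1],[[0,0,0],[-0.225,0.029,0],-1],[[0,0,0],[-0.28,0.036,0],-1],[[0,0,0],[-0.335,0.043,0],-1],[[0,0,0],[-0.39,0.05,0],-1],[[0,0,0],[-0.44,0.056,0],-1],[[0,0,0],[-0.49,0.062,0],-1],[[0,0,0],[-0.52,0.066,0.02],-1],[[0,0,0],[-0.535,0.068,0.04],-1]]'

```text
time: 6.8
tool_pos: [465.2, -232.4, 169.0]
tcp_rot: [-179.9, -0.0, 80.4]
ft_force: [-0.7, 0.0, -2.1]
finger_gap: 42.5
```

>>> jog_arm --plan '[[[0,0,0],[0,0,0.02],-1],[[0,0,0],[0,0,0.04],-1],[[0,0,0],[0,0,0.04],-1],[[0,0,0],[0,0,0.04],-1]]'

```text
time: 7.3
tool_pos: [466.1, -230.6, 131.1]
tcp_rot: [-180.0, -0.0, 80.5]
ft_force: [0.5, -0.4, -2.2]
finger_gap: 42.3
```

```bash
python3 - <<'E'
from h import *
snap('side','d3');print(sense()['tool_pos'],sense()['tcp_rot'])
im=cv2.imread('pics/d3.png'); cv2.imwrite('pics/c6.png',cv2.resize(im[190:370,240:380],None,fx=4,fy=3.3,interpolation=cv2.INTER_CUBIC))
snap('scene','s3')
im=cv2.imread('pics/s3.png'); cv2.imwrite('pics/c7.png',cv2.resize(im[120:250,130:290],None,fx=5,fy=4.6,interpolation=cv2.INTER_CUBIC))
E
```

```text
[ 466.52292735 -230.86579049  131.79340096] [1.79959766e+02 1.71858062e-02 8.05006925e+01]
```

View pics/c6.png

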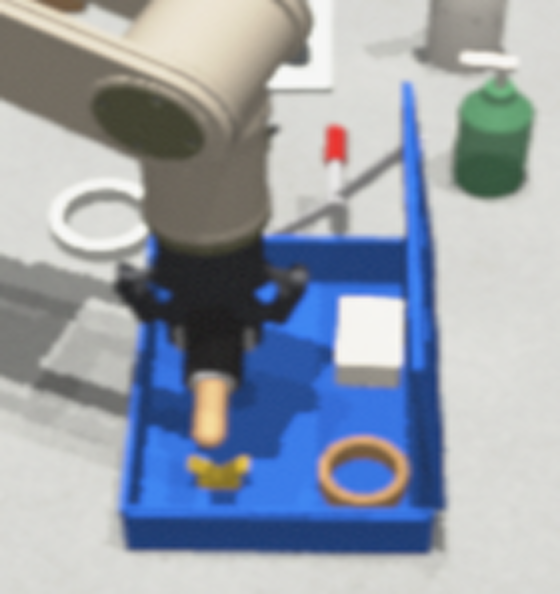

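View pics/c7.png

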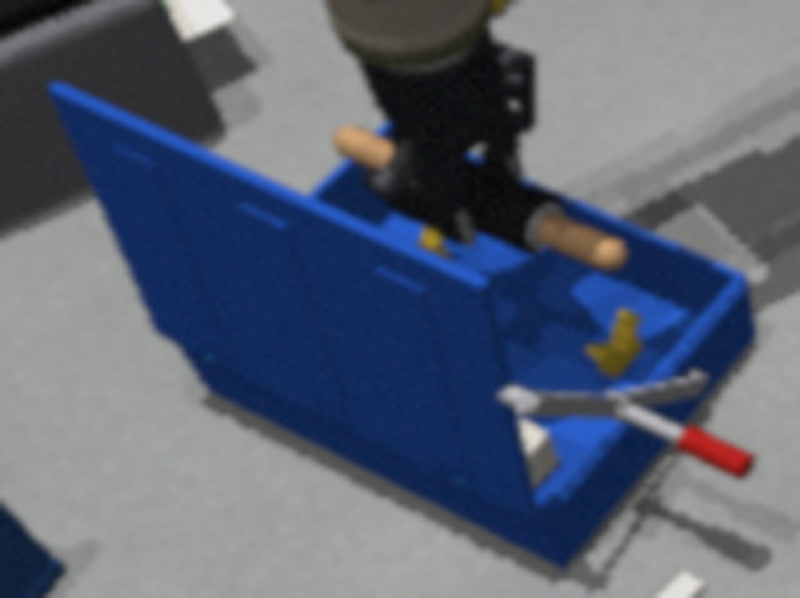

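The roller lines up over the saddles, with its near end at (208,440) above the V at (218,470). Lowering.

>>> jog_arm --plan '[[[0,0,0],[0,0.0015,0.02],-1],[[0,0,0],[0,0.0015,0.04],-1],[[0,0,0],[0,0.0015,0.06],-1],[[0,0,0],[0,0.0015,0.075],-1],[[0,0,0],[0,0.0015,0.085],-1],[[0,0,0],[0,0.0015,0.09],-1],[[0,0,0],[0,0.0015,0.093],-1],[[0,0,0],[0,0.0015,0.093],-1]]'

```text
time: 8.4
tool_pos: [467.8, -231.0, 38.5]
tcp_rot: [180.0, 0.0, 80.5]
ft_force: [-0.7, -0.1, -2.4]
finger_gap: 42.5
```

```bash
python3 - <<'E'
from h import *
snap('side','d4');s=sense();print(s['tool_pos'],s['ft_force'])
im=cv2.imread('pics/d4.png'); cv2.imwrite('pics/c8.png',cv2.resize(im[190:370,240:380],None,fx=4,fy=3.3,interpolation=cv2.INTER_CUBIC))
E
```

```text
[ 467.94220486 -231.10706928   38.69588559] [ 1.47826869 -0.78024507 -2.4697372 ]
```

View pics/c8.png

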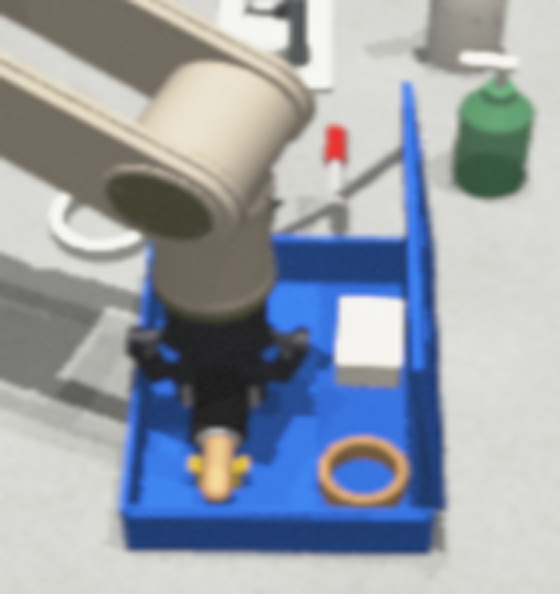

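Not quite touching yet: the force is still just the roller's weight. I'll ease down 4 mm more and watch the force.

>>> jog_arm --plan '[[[0,0,0],[0,0,0.002],-1],[[0,0,0],[0,0,0.004],-1],[[0,0,0],[0,0,0.004],-1],[[0,0,0],[0,0,0.004],-1]]'

```text
time: 8.95
tool_pos: [468.6, -231.3, 35.2]
tcp_rot: [179.9, 0.0, 80.5]
ft_force: [0.5, 0.2, 5.4]
finger_gap: 42.6
```

Seated, with contact of about +8 N. I'll open only partly, because the front wall is 60 mm away.

>>> jog_arm --plan '[[[0,0,0],[0,0,0],0.1],[[0,0,0],[0,0,0],0.2],[[0,0,0],[0,0,0],0.35],[[0,0,0],[0,0,0],0.35],[[0,0,0],[0,0,0],0.35],[[0,0,0],[0,0,0],0.35]]'

```text
time: 9.7
tool_pos: [470.2, -232.1, 36.0]
tcp_rot: [179.7, 0.1, 80.5]
ft_force: [8.4, -2.4, 3.6]
finger_gap: 57.6
```

```bash
python3 - <<'E'
from h import *
snap('wrist','w5');s=sense();print(s['tool_pos'],s['ft_force'],s['finger_gap'])
E
```

```text
[ 470.16049371 -232.14493953   36.00354984] [ 8.22875268 -1.71200193  3.48208671] 57.23358400771573
```

View pics/w5.png

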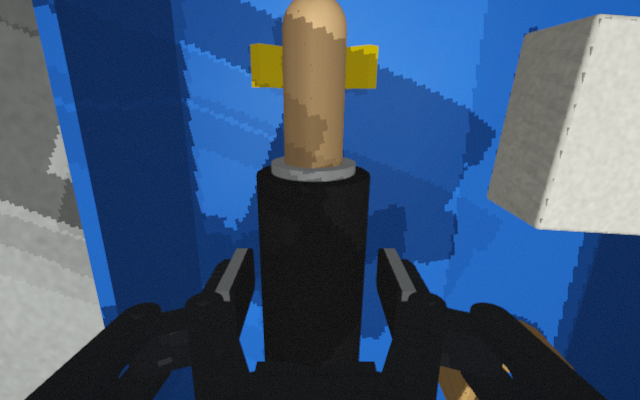

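The bar sits centred in the V at (314,66). The 8 N in x is the front finger's knuckle against the front rim, so I'll narrow the opening a little and lift.

>>> jog_arm --plan '[[[0,0,0],[0,0.001,0],0.22],[[0,0,0],[0,0.001,0],0.22],[[0,0,0],[0,0.001,0],0.22],[[0,0,0],[0,0.001,-0.01],0.22],[[0,0,0],[0,0.001,-0.02],0.22],[[0,0,0],[0,0.001,-0.035],0.22],[[0,0,0],[0,0.001,-0.06],0.22],[[0,0,0],[0,0.001,-0.1],0.22],[[0,0,0],[0,0.001,-0.15],0.22],[[0,0,0],[0,0.001,-0.18],0.22]]'

```text
time: 11.0
tool_pos: [469.5, -231.6, 218.6]
tcp_rot: [179.8, 0.1, 80.5]
ft_force: [-0.0, 0.4, -0.9]
finger_gap: 52.0
```

```bash
python3 - <<'E'
from h import *
snap('wrist','w6');snap('side','d6');s=sense();print(s['tool_pos'],s['ft_force'],s['finger_gap'])
im=cv2.imread('pics/d6.png'); cv2.imwrite('pics/c9.png',cv2.resize(im[190:370,240:380],None,fx=4,fy=3.3,interpolation=cv2.INTER_CUBIC))
E
```

```text
[ 470.78926966 -232.4418387   220.3566033 ] [1.07121767 0.4329579  0.46170133] 52.08403064094773
```

View pics/w6.png

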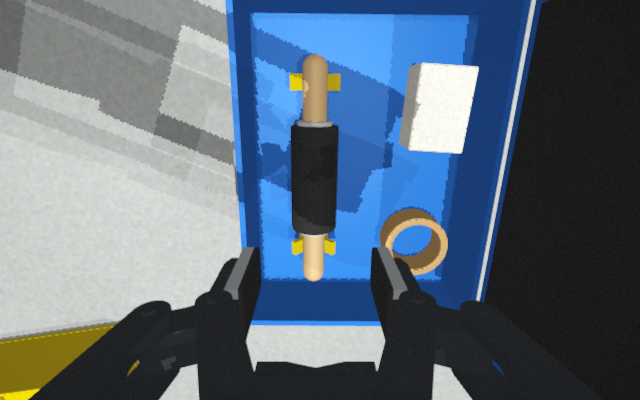

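View pics/c9.png

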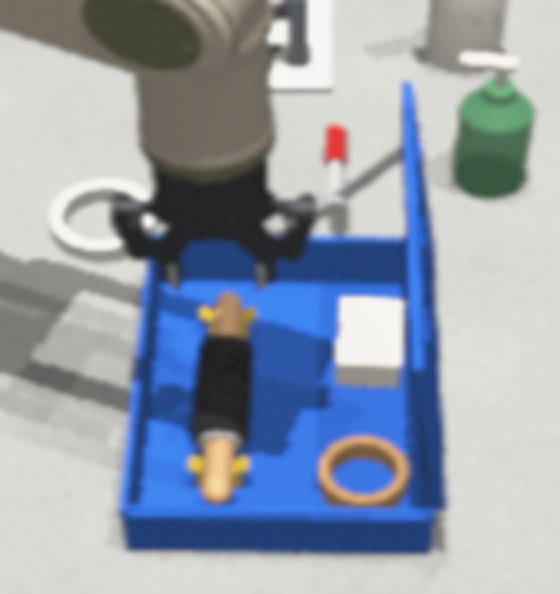

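The roller is seated in both saddles and the lid is still up. Next I go over the red grip, moving along the case's y first and then back in x.

>>> jog_arm --plan '[[[0,0,0],[0.04,0,0],0.6],[[0,0,0],[0.09,0,0],0.6],[[0,0,0],[0.14,0,0],0.6],[[0,0,0],[0.19,0.0,0],0.6],[[0,0,0],[0.233,0.01,0],0.6],[[0,0,0],[0.233,0.04,0],0.6],[[0,0,0],[0.233,0.07,0],0.6],[[0,0,0],[0.233,0.083,0],0.6],[[0,0,0],[0.233,0.083,0],0.6],[[0,0,0],[0.233,0.083,0],0.6]]'

```text
time: 12.35
tool_pos: [588.1, -15.0, 214.0]
tcp_rot: [-179.9, 0.0, 80.5]
ft_force: [-0.4, 0.2, -0.9]
finger_gap: 68.3
```

```bash
python3 - <<'E'
from h import *
snap('wrist','w7');s=sense();print(s['tool_pos'],s['ft_force'],s['finger_gap'])
snap('scene','s7')
im=cv2.imread('pics/s7.png'); cv2.imwrite('pics/c10.png',cv2.resize(im[120:250,150:310],None,fx=5,fy=4.6,interpolation=cv2.INTER_CUBIC))
G=sel('wrist'.replace('wrist','w7'),(200,150,450,399),(0,150,60),(8,255,255))[0]; G=G[(G[:,2]<140)&(G[:,2]>90)]
print(len(G),G.min(0),G.max(0),np.median(G,0))
E
```

```text
[588.1740077 -14.9828586 214.2460559] [ 0.95216159  0.27295556 -0.13021908] 68.30175316367381
1393 [579.46613789 -40.32237268 112.59294445] [602.80943793   5.15976205 126.30595095] [591.24888949 -15.57989731 123.41670549]
```

View pics/w7.png

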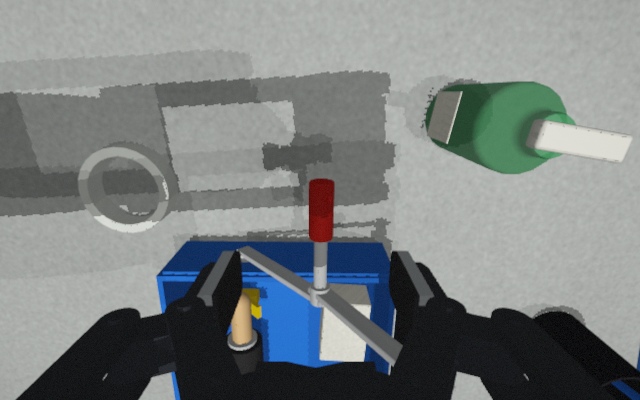

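View pics/c10.png

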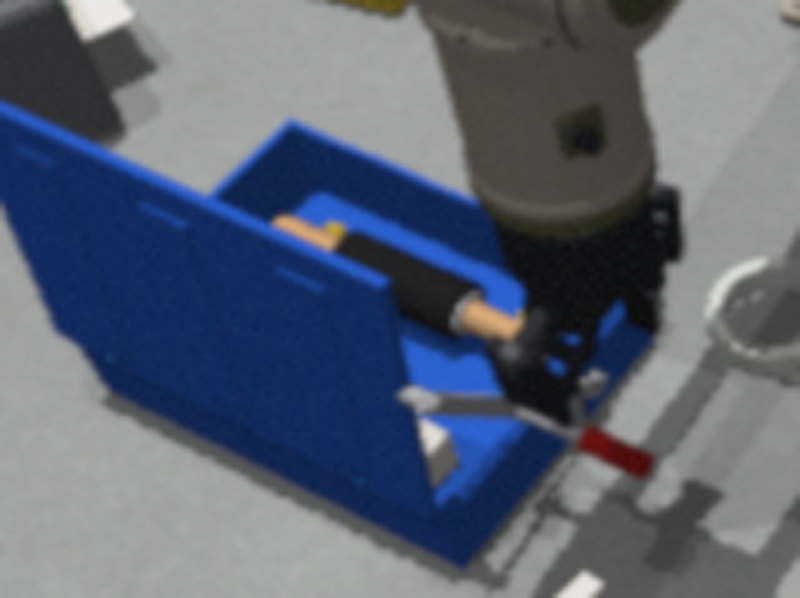

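The grip is at (320,210), about 3 mm behind the jaw centre. I'll shift, descend and close lightly.

>>> jog_arm --plan '[[[0,0,0],[0,0.003,0.03],0.6],[[0,0,0],[0,0.003,0.06],0.6],[[0,0,0],[0,0.003,0.085],0.6],[[0,0,0],[0,0.003,0.1],0.6],[[0,0,0],[0,0.003,0.1],0.6],[[0,0,0],[0,0.003,0.1],-1],[[0,0,0],[0,0.003,0.1],-1],[[0,0,0],[0,0.003,0.1],-1],[[0,0,0],[0,0.003,0.1],-1],[[0,0,0],[0,0.003,0.1],-1],[[0,0,0],[0,0.003,0.1],-1],[[0,0,0],[0,0.003,0.1],-1]]' --force 30

```text
time: 13.95
tool_pos: [592.2, -15.5, 115.4]
tcp_rot: [180.0, -0.0, 80.5]
ft_force: [-2.7, 0.9, 6.4]
finger_gap: 16.9
```

>>> jog_arm --plan '[[[0,0,0],[0,-0.0024,-0.0023],-1],[[0,0,0],[0,-0.0048,-0.0046],-1],[[0,0,0],[0,-0.0075,-0.007],-1],[[0,0,0],[0,-0.0104,-0.0093],-1],[[0,0,0],[0,-0.0134,-0.0115],-1],[[0,0,0],[0,-0.0164,-0.0137],-1],[[0,0,0],[0,-0.0195,-0.0157],-1],[[0,0,0],[0,-0.0227,-0.0176],-1],[[0,0,0],[0,-0.0292,-0.0211],-1],[[0,0,0],[0,-0.036,-0.0241],-1],[[0,0,0],[0,-0.036,-0.0241],-1]]'

```text
time: 15.32
tool_pos: [558.1, -9.4, 140.7]
tcp_rot: [179.7, -0.0, 80.5]
ft_force: [4.1, 1.0, 5.9]
finger_gap: 17.1
```

```bash
python3 - <<'E'
from h import *
s=sense();print(s['tool_pos'],s['ft_force'],s['finger_gap'])
snap('scene','s8');snap('side','d8')
im=cv2.imread('pics/s8.png'); cv2.imwrite('pics/c11.png',cv2.resize(im[120:250,130:290],None,fx=5,fy=4.6,interpolation=cv2.INTER_CUBIC))
E
```

```text
[558.09667216  -9.42807192 140.70140299] [4.13143684 0.95853426 5.86739306] 17.087519411698448
```

View pics/c11.png

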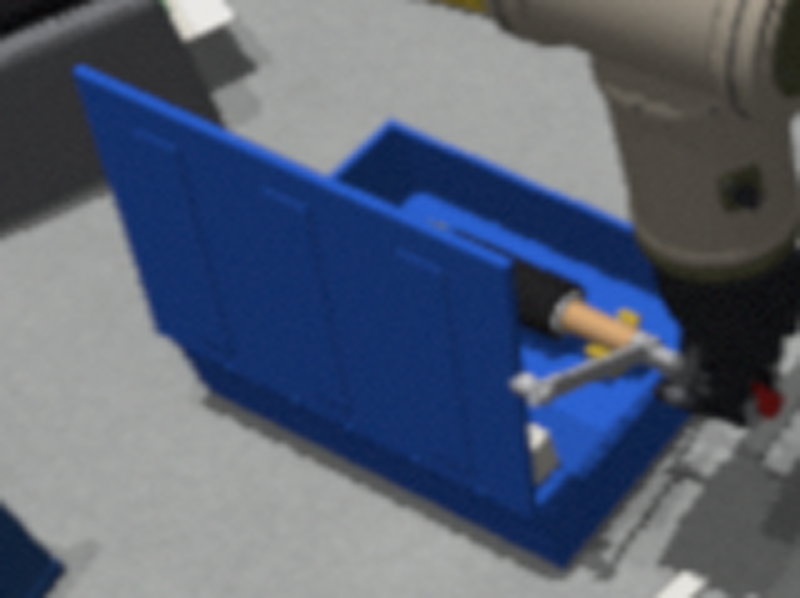

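View pics/d8.png

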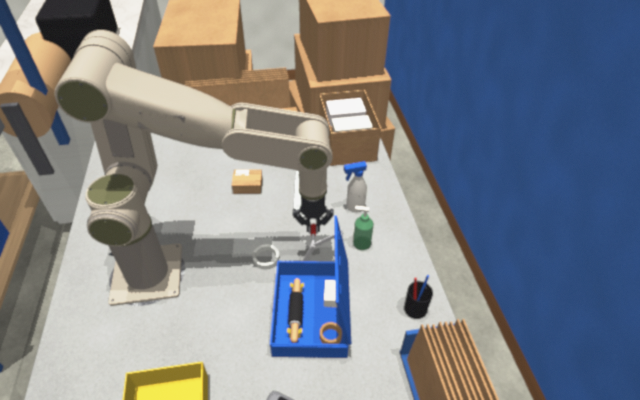

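The knee now bends well forward of centre, at c11 (650,350), and the lid has tipped slightly. I'll swing a little further, release and rise.

>>> jog_arm --plan '[[[0,0,0],[0,-0.005,-0.0018],-1],[[0,0,0],[0,-0.0105,-0.0035],-1],[[0,0,0],[0,-0.0177,-0.0054],-1],[[0,0,0],[0,-0.0177,-0.0054],-1],[[0,0,0],[0,-0.0177,-0.0054],0.1],[[0,0,0],[0,-0.0177,-0.0054],0.2],[[0,0,0],[0,-0.0177,-0.0054],0.2],[[0,0,0],[0,-0.0177,-0.0054],0.2],[[0,0,0],[0,-0.0177,-0.03],0.2],[[0,0,0],[0,-0.0177,-0.07],0.2],[[0,0,0],[0,-0.0177,-0.12],0.2],[[0,0,0],[0,-0.0177,-0.17],0.2]]'

```text
time: 16.92
tool_pos: [538.6, -6.6, 309.5]
tcp_rot: [-179.9, 0.0, 80.5]
ft_force: [0.8, 0.9, -0.8]
finger_gap: 51.0
```

>>> jog_arm --plan '[[[0,0,0],[0,0,-0.02],-1],[[0,0,0],[0,0,-0.05],-1],[[0,0,0],[0,0,-0.06],-1],[[0,0,0],[0,0,-0.06],-1]]'

```text
time: 17.42
tool_pos: [539.1, -6.6, 367.8]
tcp_rot: [-180.0, 0.0, 80.5]
ft_force: [-0.0, -0.4, -0.1]
finger_gap: 0.1
```

```bash
python3 - <<'E'
from h import *
s=sense();print(s['tool_pos'],s['ft_force'],s['finger_gap'])
snap('scene','s9');snap('side','d9')
im=cv2.imread('pics/s9.png'); cv2.imwrite('pics/c12.png',cv2.resize(im[120:250,130:290],None,fx=5,fy=4.6,interpolation=cv2.INTER_CUBIC))
h=np.array([620.8,-254.7]); xc=np.array([.986,-.166]); yc=np.array([.166,.986])
P=cloud('s9'); hsv=cv2.cvtColor(cv2.imread('pics/s9.png'),cv2.COLOR_BGR2HSV)
m=cv2.inRange(hsv,np.array((100,150,30)),np.array((130,255,255)))>0
m[:,:140]=0;m[:,240:]=0;m[:125]=0;m[240:]=0
q=P[m]; X=(q[:,:2]-h)@xc; Y=(q[:,:2]-h)@yc; Z=q[:,2]
k=(Z>110)&(Y<140)&(Y>-140); 
print(k.sum(), np.polyfit(Z[k],X[k],1), Z[k].max(), X[k].min())
from scipy.stats import theilslopes
t=theilslopes(X[k],Z[k]); print('lid ang',np.arctan2(1,-t[0]),'X at z79',t[1]+79*t[0])
E
```

```text
[539.08804556  -6.64179924 367.82666316] [-1.62876926e-04 -4.36780444e-01 -8.93810867e-02] 0.13198190573533689
4078 [-0.31332474 35.70875149] 292.73272596878496 -64.50233519292236
lid ang 1.268029741636497 X at z79 11.060581842537239
```

View pics/c12.png

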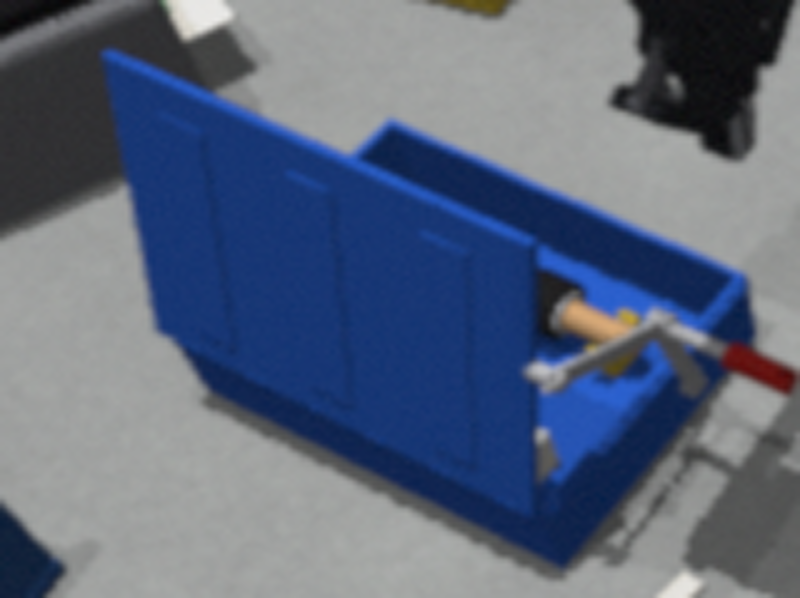

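View pics/d9.png

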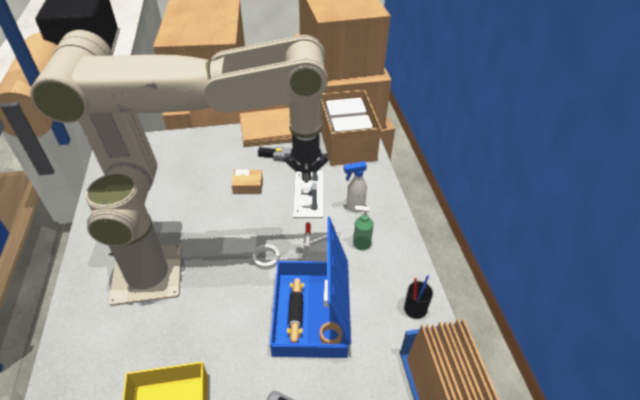

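The stay is unlocked (knee at c12 (655,320)), the lid is at about 1.27 rad with its edge at z≈293, and the roller is still in place. I'll go behind the lid with the fingers shut.

>>> jog_arm --plan '[[[0,0,0],[-0.02,0.02,0],-1],[[0,0,0],[-0.05,0.045,0],-1],[[0,0,0],[-0.085,0.07,0],-1],[[0,0,0],[-0.12,0.095,0],-1],[[0,0,0],[-0.155,0.12,0],-1],[[0,0,0],[-0.19,0.14,0],-1],[[0,0,0],[-0.211,0.152,0],-1],[[0,0,0],[-0.211,0.152,0],-1],[[0,0,0],[-0.211,0.152,0],-1],[[0,0,0],[-0.211,0.152,0.03],-1],[[0,0,0],[-0.211,0.152,0.06],-1],[[0,0,0],[-0.211,0.152,0.088],-1]]'

```text
time: 19.02
tool_pos: [653.8, -238.2, 279.5]
tcp_rot: [-180.0, -0.0, 80.6]
ft_force: [0.6, -1.0, 0.1]
finger_gap: 0.0
```

```bash
python3 - <<'E'
from h import *
s=sense();print(s['tool_pos'],s['tcp_rot'],s['ft_force'],s['finger_gap'])
snap('scene','s10')
im=cv2.imread('pics/s10.png'); cv2.imwrite('pics/c13.png',cv2.resize(im[80:250,110:290],None,fx=4.4,fy=3.5,interpolation=cv2.INTER_CUBIC))
E
```

```text
[ 653.81061978 -238.24700348  279.45983185] [-1.79990824e+02 -1.59284138e-02  8.05841210e+01] [ 0.56523315 -0.95908886  0.0953203 ] 0.027351276144464597
```

View pics/c13.png

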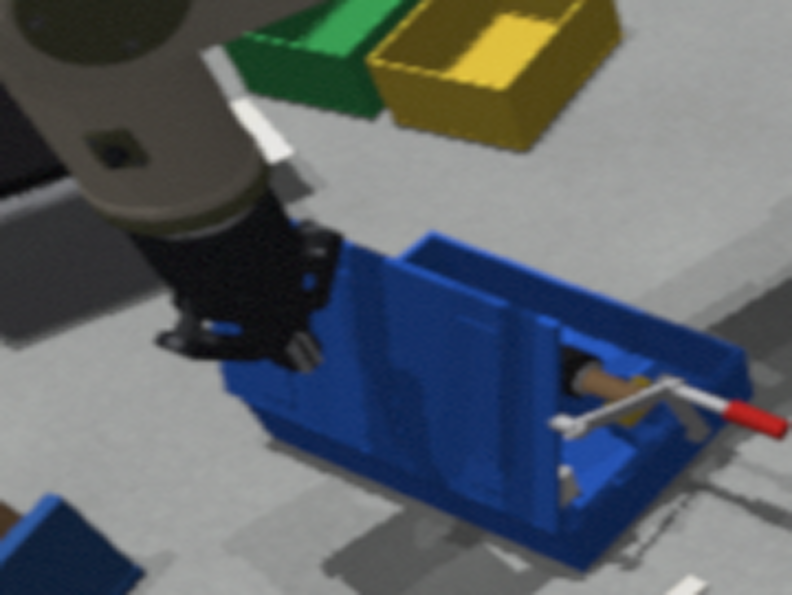

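>>> jog_arm --plan '[[[0,0,0],[0,-0.02,0],-1],[[0,0,0],[0,-0.04,0],-1],[[0,0,0],[0,-0.052,0],-1],[[0,0,0],[0,-0.058,0],-1],[[0,0,0],[0,-0.063,0],-1],[[0,0,0],[0,-0.069,0.002],-1],[[0,0,0],[0,-0.075,0.0035],-1],[[0,0,0],[0,-0.084,0.007],-1],[[0,0,0],[0,-0.093,0.0106],-1],[[0,0,0],[0,-0.1015,0.015],-1],[[0,0,0],[0,-0.11,0.0193],-1],[[0,0,0],[0,-0.11,0.0193],-1]]'

```text
time: 20.58
tool_pos: [544.4, -221.5, 260.1]
tcp_rot: [-179.9, -0.0, 80.5]
ft_force: [0.2, 0.6, -0.2]
finger_gap: -0.0
```

```bash
python3 - <<'E'
from h import *
s=sense();print(s['tool_pos'],s['ft_force'])
h=np.array([620.8,-254.7]); xc=np.array([.986,-.166]); print('X',(s['tool_pos'][:2]-h)@xc)
snap('scene','s11')
im=cv2.imread('pics/s11.png'); cv2.imwrite('pics/c14.png',cv2.resize(im[80:250,110:290],None,fx=4.4,fy=3.5,interpolation=cv2.INTER_CUBIC))
E
```

```text
[ 544.38406182 -221.52130489  260.12815564] [ 0.22184139  0.59036137 -0.16151573]
X -80.8537784325153
```

View pics/c14.png

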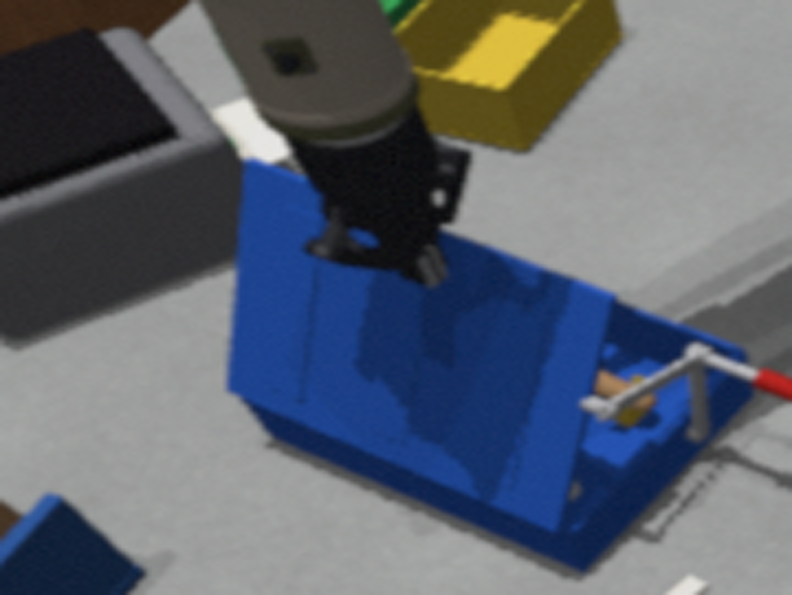

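The lid follows the fingertip and is now at about 1.0 rad. I'll keep following the arc.

>>> jog_arm --plan '[[[0,0,0],[0,-0.008,0.005],-1],[[0,0,0],[0,-0.0158,0.0104],-1],[[0,0,0],[0,-0.0235,0.016],-1],[[0,0,0],[0,-0.0307,0.0223],-1],[[0,0,0],[0,-0.0375,0.029],-1],[[0,0,0],[0,-0.0441,0.0357],-1],[[0,0,0],[0,-0.0503,0.043],-1],[[0,0,0],[0,-0.0563,0.0503],-1],[[0,0,0],[0,-0.062,0.058],-1],[[0,0,0],[0,-0.0669,0.0661],-1],[[0,0,0],[0,-0.0715,0.0745],-1],[[0,0,0],[0,-0.0759,0.0828],-1]]'

```text
time: 22.12
tool_pos: [470.3, -209.1, 177.6]
tcp_rot: [-180.0, -0.0, 80.5]
ft_force: [-0.3, -0.0, 1.4]
finger_gap: 0.2
```

```bash
python3 - <<'E'
from h import *
s=sense();print(s['tool_pos'],s['ft_force'])
snap('scene','s12');snap('side','d12')
im=cv2.imread('pics/s12.png'); cv2.imwrite('pics/c15.png',cv2.resize(im[80:250,110:290],None,fx=4.4,fy=3.5,interpolation=cv2.INTER_CUBIC))
E
```

```text
[ 470.3457044  -209.05085943  177.59061511] [-0.25394453 -0.00216136  1.39776892]
```

View pics/c15.png

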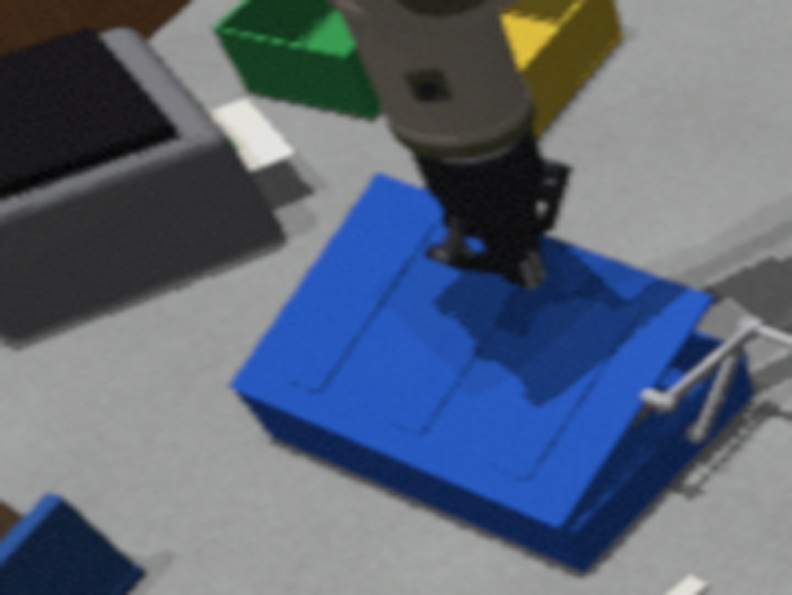

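>>> jog_arm --plan '[[[0,0,0],[0,-0.0037,0.009],-1],[[0,0,0],[0,-0.0072,0.0177],-1],[[0,0,0],[0,-0.01,0.0267],-1],[[0,0,0],[0,-0.0127,0.0359],-1],[[0,0,0],[0,-0.0147,0.045],-1],[[0,0,0],[0,-0.0163,0.0544],-1],[[0,0,0],[0,-0.017,0.06],-1],[[0,0,0],[0,-0.0175,0.065],-1],[[0,0,0],[0,-0.018,0.069],-1],[[0,0,0],[0,-0.018,0.072],-1],[[0,0,0],[0,-0.018,0.073],-1],[[0,0,0],[0,-0.018,0.073],-1]]'

```text
time: 23.72
tool_pos: [453.0, -206.2, 105.3]
tcp_rot: [180.0, 0.0, 80.5]
ft_force: [-0.2, 0.5, -0.3]
finger_gap: -0.2
```

```bash
python3 - <<'E'
from h import *
s=sense();print(s['tool_pos'],s['ft_force'])
snap('side','d13')
im=cv2.imread('pics/d13.png'); cv2.imwrite('pics/c16.png',cv2.resize(im[190:370,240:380],None,fx=4,fy=3.3,interpolation=cv2.INTER_CUBIC))
E
```

```text
[ 453.03610765 -206.19114013  105.28762139] [-0.15917845  0.49244785 -0.29895809]
```

View pics/c16.png

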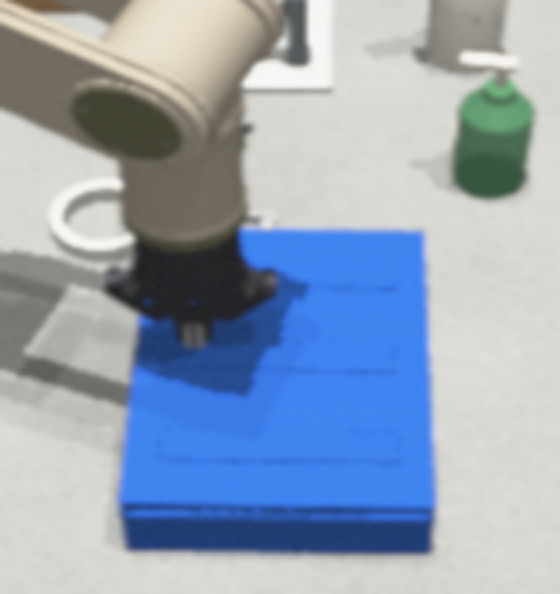

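Nearly shut, with no force on the tip. I'll press gently until it stops.

>>> jog_arm --plan '[[[0,0,0],[0,0,0.002],-1],[[0,0,0],[0,0,0.003],-1],[[0,0,0],[0,0,0.004],-1],[[0,0,0],[0,0,0.004],-1]]'

```text
time: 24.28
tool_pos: [453.4, -206.4, 103.9]
tcp_rot: [180.0, 0.0, 80.5]
ft_force: [-10.5, 6.1, 24.2]
finger_gap: -0.2
```

Firm stop at 24 N with tip z≈87, which matches the shut lid's top face. Retract and check.

>>> jog_arm --plan '[[[0,0,0],[0,0,-0.005],-1],[[0,0,0],[0,0,-0.03],-1],[[0,0,0],[0,0,-0.08],-1],[[0,0,0],[0,0,-0.13],-1],[[0,0,0],[0.05,0,-0.16],-1],[[0,0,0],[0.1,0,-0.18],-1],[[0,0,0],[0.15,0,-0.18],-1],[[0,0,0],[0.2,0,-0.18],-1],[[0,0,0],[0.25,0,-0.18],-1],[[0,0,0],[0.25,0,-0.18],-1],[[0,0,0],[0.25,0,-0.18],-1]]'

```text
time: 25.65
tool_pos: [494.1, 40.2, 281.1]
tcp_rot: [-180.0, 0.0, 80.5]
ft_force: [0.5, -0.8, -0.9]
finger_gap: 0.1
```

```bash
python3 - <<'E'
from h import *
s=sense();print(s['time'],s['tool_pos'],s['ft_force'])
snap('side','d14');snap('scene','s14')
im=cv2.imread('pics/d14.png'); cv2.imwrite('pics/c17.png',cv2.resize(im[190:370,240:380],None,fx=4,fy=3.3,interpolation=cv2.INTER_CUBIC))
h=np.array([620.8,-254.7]); xc=np.array([.986,-.166]); yc=np.array([.166,.986])
for f,bx in(('d14',(265,245,355,350)),('s14',(130,120,290,240))):
    q,_=sel(f,bx,(100,150,30),(130,255,255)); X=(q[:,:2]-h)@xc; Y=(q[:,:2]-h)@yc
    k=(abs(Y)<130)&(X<-15)&(X>-205)&(q[:,2]>70)
    A=np.c_[X[k],Y[k],np.ones(k.sum())]; c=np.linalg.lstsq(A,q[k,2],rcond=None)[0]; print(f,k.sum(),c,'lid ang',-c[0],'z edge',c[2]-220*c[0])
E
```

```text
25.65 [494.14450365  40.2304271  281.08375195] [ 0.50285646 -0.76510042 -0.8830427 ]
d14 4827 [-1.07517330e-04  1.48071693e-03  8.87667734e+01] lid ang 0.00010751733033231064 z edge 88.79042721450038
s14 4032 [2.93250065e-04 4.21850228e-04 8.69121754e+01] lid ang -0.00029325006474667937 z edge 86.8476603872489
```

View pics/s14.png

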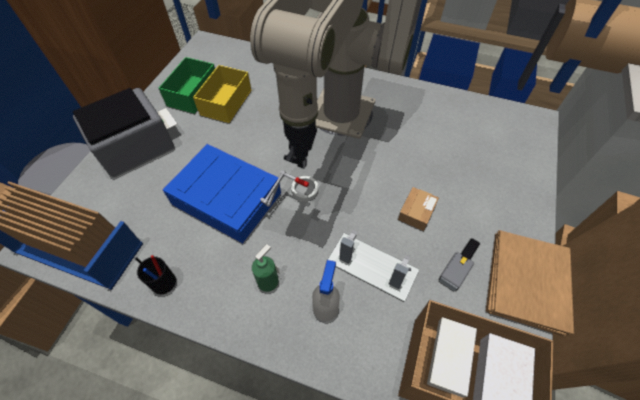

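View pics/c17.png

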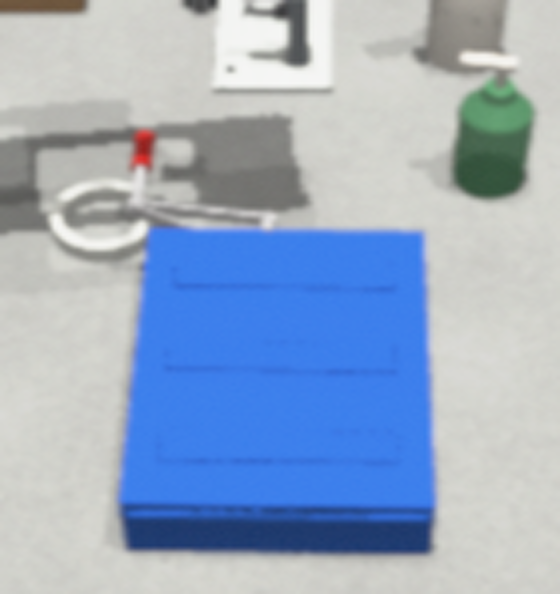

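The lid plane fits to 0.000 rad, with its top at about 87–89 mm from the two cameras. The bystanders are where they were and the robot touches nothing, so I'm handing in.

```bash
python3 -c "
from bench import *
print(hand_in())"
```

```text
the job is handed in; nothing more can be done
None
```

The label roller is in the two yellow saddles, the stay is unlocked and the lid is fully shut. I handed the job in at about 26 s of the 72 s allowed; no verdict is reported.

**Roller:** I pulled it 72 mm forward out of both clips. It was lowered until it touched the saddles with about 8 N, then released. A picture afterwards showed it centred in both Vs. A last view with the lid still up showed it there, but it could not be seen once the lid was shut.

**Stay:** I swung the red grip up and forward, and the knee was clearly bent past centre. The lid was still at about 1.27 rad when I let go.

**Lid:** I pushed it down at about 0.4 rad/s and finished with a firm press of 24 N vertically. Plane fits from both fixed cameras give 0.000 rad. The height of its top face disagrees by 2 mm between them (86.8 and 88.8 mm, expected 87), which is within the calibration.

**Other contact:** When I opened the gripper, one finger pressed the case's front rim with about 8 N, so I narrowed the opening before lifting.

In the last pictures the bystanders outside the case had not visibly moved. The two inside it were last seen in place before the lid closed. The robot was clear of everything.

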